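Set and lock the index plate

ROBOT

A 6-joint arm with a two-finger parallel gripper is mounted at the origin on a cart in front of the work surface, level with it; the furniture and walls round the work are solid. World frame = base frame: x ahead of the robot, y to its left, z up, the work surface at z = 0. Lengths are in m, angles in rad, forces in N, time in s.
With the tool pointing down it reaches from about 0.25 to 0.725 m from the base axis. Payload 4 kg.
Tool frame: the origin (TCP) lies at the very end of the fingers, on their centre line; the grasp point (between the pads) lies 19 mm behind it; z points along the fingers, y is the line along which they close (so a half turn about z gives the same grasp; the last joint's range is limited). The gripper opens to 85 mm and grips with 20 to 120 N. Pads are 22 mm wide; open, the fingers measure 114 mm over their backs; the gripper's body (76 mm by 85 mm) begins 54 mm behind the grasp point. The pads swing forward as they close: fully open they stand 13 mm farther back than shut.
Start: joints at [1.335, 0.241, 0.005, 1.335, 0, 1.571], TCP at [0.117, 0.486, 0.231] pointing down, gripper open.
Joint ranges: [-2.72, 2.72], [-1.05, 1.87], [-1.09, 1.28], [-1.99, 2.15], [-1.42, 1.44], [-3.14, 3.14]. Speed limits (rad/s): [2.79, 2.79, 3.14, 3.14, 3.14, 3.14].

INTERFACE

Orientations are given as a unit quaternion [x, y, z, w].
In Python, from workcell import bot, vision, workorder, boxes_of gives the robot as it stands.
- The arm moves only by the tool send_rows, never from a script. Its argument "motion" is text: rows parted by semicolons, each of 5 numbers parted by spaces: the closure, from -1 (fully open) to 1 (shut), so that 0 is half open, then the shift along the tool's x, y, z in cm, then the turn about the tool's z in rad. In form: claw x y z twist; .... A call has 1 to 5 rows; each row is the pose to reach, as a shift and turn from the pose commanded when the call began, along the tool's axes at that moment; what a row does not reach only later rows make up. A row lasts 1/10 s, in which the tool goes at most 50 mm and 8.59 degrees, less where a joint would pass 70% of its speed; a pose out of reach is approached as far as the arm can. A call with a gripper value outside its range is refused whole. The fingers move at their own pace and stop on an object; the grip force is fixed at half the most. Time passes only in rows, so rows that repeat a pose let the fingers close. It gives the time, the measured TCP pose, the force, the opening and the grip force at its end, in the units of the state.
- bot.get_obs(): the state, without advancing time (a new reading comes with each control period).
- vision.camera(name): name is "scene" or "top" or "wrist"; returns the picture (400x640x3 uint8, red, green, blue); there is no depth.
- vision.camera_model(name): a dict with "fov_y" (degrees; the focal length in pixels is half the picture's height over the tangent of half this angle, whatever the lens; pixels are square), "cx", "cy" (the principal point, pixels), "world_from_camera" (4x4, takes a point from camera to world coordinates); the wrist camera has in their place "hand_eye" (4x4, takes a point from camera to tool coordinates, whose origin is the TCP and whose axes are the flange's). Camera axes: x right, y down, z forward; pixel columns grow to the right and rows downward; lengths in m; the calibration is good to about 2 mm. A picture is of the moment at which its call begins: read the wrist's pose just before it. camera_model takes no time and is no camera call.
- workorder.job_done(): hands the job in; it is judged then, once.
Trained networks look in the newest picture that a camera, given by its name, has taken for a name from the list of things; names that differ only in an ending like _2 or _b are one class to them, and where a whole thing is asked for, a point or a joint stands for the part that bears it (a point fixed in the world has none). Each returns a list of dicts, best first, with "conf" (0 to 1); they miss things now and then, are a little off and sometimes report something else, mostly with a low value. They report only what shows in the picture. A call takes as long as a camera call.
- boxes_of(camera, target): "rect" ([centre column, centre row, width, height] in pixels, round what is visible of it).
The state is a dict: "clock": time; "joint_pos": joint angles; "joint_vel": joint speeds; "tau": joint torques, N m; "eef_pos": TCP position; "tool_rot": TCP orientation; "ft_force": force on the tool from outside, world axes, zero at the start; "ft_torque": the same for the moment, N m; "grip_width": finger opening in m; "grasp_force": force on a finger pad.
Only numpy, scipy, OpenCV 4.12 (cv2) and the standard library are available. Lean on these libraries where they do the work, as an engineer would, in place of code of your own. Each camera call takes 0.05 s, during which the arm holds its last target. There are 200 camera calls.

TASK

The drive ring on the index fixture is to be drilled at its zero station. Turn the notched index plate by the flat-sided head on top until the arrowhead mark on the plate stands at the fixed pointer, then swing the locking pawl all the way home into the notch facing it and let go. Leave the spanner, screw and nut lying round the fixture where they are.

Things in the scene. Friction and masses are not known exactly. Their poses are not given: they have to be found in the camera images.
- index_fixture: Index fixture, fixed to the bench: grey base plate 215 x 185 x 20 mm carrying a round dark steel index plate on an upright axis. Origin on the bench under the plate's axis; z up, -x from the axis towards the fixed pointer, -y towards the place where the locking pawl enters a notch.
- index_plate (a joint): Angle of the index plate (rad): 0 with the mark at the pointer, growing counter-clockwise from above, endless both ways; about 0.15 Nm of friction, stays where left. The plate is 124 mm across, top 43 mm above the bench, with six equal rim notches 60 degrees apart (18 mm wide at the mouth, 12 mm at the bottom, 12 mm deep); the pawl fits them all. The mark lies half-way between two notches.
- mark (a point): The reference mark on top of the index plate: its one bright arrowhead, 14 mm long and 13 mm wide, pointing outwards. This point is its middle, 52 mm from the axis, 43 mm above the bench. (The fine lines round the rim are only the graduation.)
- set_point (a point): Fixed point where the middle of the mark must come: in line with the pointer (a bright bevelled finger on a bracket at the edge of the base, its tip just above the plate, 58 mm from the axis) and 6 mm inside its tip; 52 mm from the axis, 43 mm above the bench.
- head (a point): Centre of the steel head on the plate's axis, 92 mm above the bench, the grip to turn the plate by: a block 44 x 22 x 32 mm (76 to 108 mm above the bench), long side along the line from the axis to the mark; grip it across the 22 mm. This point's +x axis runs along the long side, away from the mark. Below it, turning with it: a washer and the toothed drive ring, 66 mm across, top at 69 mm.
- guide_top (a point): Middle of the top of the square bronze drill guide that stands behind the index plate, 83 mm above the bench; it is 56 mm wide and 20 mm thick, its inner face 69 mm from the plate's axis. Fixed.
- locking_pawl (a joint): Angle of the locking pawl (rad), a flat steel lever swinging level about an upright pivot: 0 fully home with its tapered nose in a notch, growing counter-clockwise from above as it swings out, at most 0.9. The nose leaves the notch at about 0.14. No spring, stays where left (0.09 Nm). With the plate within 3 degrees of a station the nose enters and centres it; else it strikes the rim.
- pawl_knob (a point): Centre of the black upright knob on the pawl, the grip to swing it by: 17 mm in diameter, 46 to 83 mm above the bench, this point at 66 mm. It moves with the pawl on a circle of 92 mm radius round the pivot.
- pawl_pivot (a point): Axis of the pawl's pivot, fixed on the base, 42 mm above the bench; in the fixture's frame 88 mm to +x and 57 mm to -y of the plate's axis. With the pawl home its knob stands 83 mm to -y of the plate's axis.
- spanner: Bystander: chrome combination spanner, 146 mm long, 8 mm thick, lying left of the fixture; origin at the centre of its underside.
- cap_screw: Bystander: black socket cap screw, 52 mm long, 16 mm thick, lying in front of the fixture; origin at the centre of its underside.
- hex_nut: Bystander: hexagon nut, 34 mm across, 14 mm thick, lying in front of the fixture; origin at the centre of its underside.

How it is judged:
By the outcome, as a careful person would: the job done as asked, in the order asked, and still so for the second after the job is handed in, with the robot touching nothing.
It also fails if it takes over 64 s, if anything falls off the work surface, if the arm or the gripper's body presses on something with over 40 N, if the wrist force passes 120 N, or if a joint passes its speed limit or range.

## Working session

There is one attempt and no reset: what is moved stays moved. The work goes in short steps, Python scripts to look and compute and a tool call to move; the robot and the scene stay as the last step left them, time stands still between calls to the robot, and variables do not carry over. Pictures are saved under pics/ and viewed, at most 10 in all, crops included, and the job is handed in when it is done.

Besides the shell and the picture viewer there is one more tool, called after "Request:" in YAML: its name, and indented under it one key for each argument. send_rows: Moves the arm, as the interface text tells. Its arguments: {"type":"object","properties":{"motion":{"type":"string"}},"required":["motion"]}

```bash
mkdir -p pics; ls; cat > h.py <<'E'
import numpy as np, cv2
from workcell import bot, vision, workorder, boxes_of
from scipy.spatial.transform import Rotation as R
def model(n):
    m=vision.camera_model(n); f=200/np.tan(np.radians(m["fov_y"])/2)
    if "world_from_camera" in m: T=np.array(m["world_from_camera"])
    else:
        o=bot.get_obs(); W=np.eye(4); W[:3,:3]=R.from_quat(o["tool_rot"]).as_matrix(); W[:3,3]=o["eef_pos"]; T=W@np.array(m["hand_eye"])
    return f,m["cx"],m["cy"],T
def ray(M,u,v,z):
    f,cx,cy,T=M; d=T[:3,:3]@np.array([(u-cx)/f,(v-cy)/f,1]); o=T[:3,3]
    return o+d*(z-o[2])/d[2]
def proj(M,p):
    f,cx,cy,T=M; q=np.linalg.inv(T)@np.append(p,1); return np.array([cx+f*q[0]/q[2],cy+f*q[1]/q[2]])
E
python3 - <<'E'
from h import *
o=bot.get_obs(); print(o)
for n in ["scene","top"]:
    im=vision.camera(n); cv2.imwrite(f"pics/{n}0.png",im[:,:,::-1])
    M=model(n); print(n,vision.camera_model(n).keys(),M)
    for t,z in [("index_fixture",.02),("mark",.043),("head",.108),("pawl_knob",.083),("guide_top",.083),("locking_pawl",.046),("index_plate",.043)]:
        for b in boxes_of(n,t)[:2]: print(t,np.round(b["rect"],1),round(b["conf"],2),np.round(ray(M,b["rect"][0],b["rect"][1],z),4))
print(vision.camera_model("wrist"))
E
```

```text
pics
{'clock': 0.0, 'joint_pos': array([1.33501089e+00, 2.41383581e-01, 3.70272392e-03, 1.33519399e+00,
       2.82398402e-06, 1.57079047e+00]), 'joint_vel': array([-0.00180168, -0.00020077,  0.00123554,  0.00182244,  0.00027019,
       -0.00100062]), 'tau': array([-1.43983361e-03, -3.72314715e+01,  2.52409852e+01,  1.70796853e-02,
       -2.07790245e-04, -4.95560244e-06]), 'eef_pos': array([0.11665299, 0.48554327, 0.23041943]), 'tool_rot': array([ 1.17616848e-01,  9.93058506e-01, -1.03187827e-03, -1.23642608e-04]), 'ft_force': array([ 0.42806297, -0.15242579, -0.34826116]), 'ft_torque': array([ 0.07856999, -0.01388884, -0.00388028]), 'grasp_force': 0.0, 'grip_width': 0.08503156637745408}
scene dict_keys(['fov_y', 'cx', 'cy', 'world_from_camera']) (np.float64(414.3416580897882), 323.04414189108377, 201.8018129323752, array([[-0.46865166, -0.45876267,  0.75491883, -0.10616664],
       [-0.88337107,  0.24782966, -0.39778889,  0.37786793],
       [-0.00460058, -0.85329788, -0.52140345,  0.50542098],
       [ 0.        ,  0.        ,  0.        ,  1.        ]]))
index_fixture [366.1 211.
[... 1171 characters left out ...]
ob [394.4 177.3  44.6  44.4] 0.91 [ 0.5504 -0.126   0.083 ]
guide_top [360.6 195.3 113.9 110.3] 0.61 [ 0.5116 -0.0537  0.083 ]
locking_pawl [394.9 176.2  46.3  44.3] 0.76 [ 0.5603 -0.1331  0.046 ]
index_plate [343.5 193.4  58.7  58.9] 0.58 [ 0.5222 -0.0193  0.043 ]
{'fov_y': 63.93098540691727, 'cx': 314.64113342894825, 'cy': 199.51461054102452, 'hand_eye': array([[ 1.99737719e-04, -9.60445054e-01, -2.78469494e-01,
         7.16696814e-02],
       [ 9.99999723e-01,  3.91331365e-04, -6.32437715e-04,
         2.01168876e-04],
       [ 7.16395522e-04, -2.78469291e-01,  9.60444866e-01,
        -1.42209470e-01],
       [ 0.00000000e+00,  0.00000000e+00,  0.00000000e+00,
         1.00000000e+00]])}
```

View pics/top0.png

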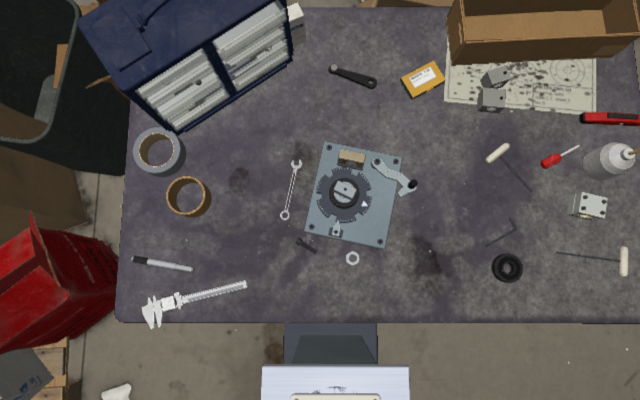

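View pics/scene0.png

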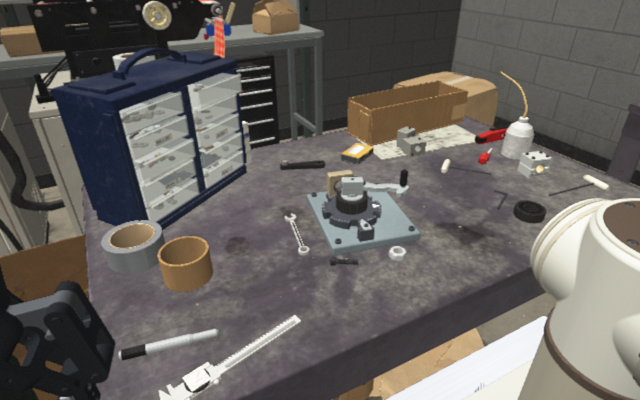

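The top picture shows the mark at about (364,203), the head at (344,190), the pointer at (336,232), the pawl pivot near (380,162) and the knob near (413,184). The scene picture shows the same layout. I'll enlarge the fixture to refine these.

```bash
python3 - <<'E'
import cv2
im=cv2.imread("pics/top0.png")[130:260,280:430]
cv2.imwrite("pics/top0c.png",cv2.resize(im,None,fx=4.5,fy=4.5,interpolation=cv2.INTER_CUBIC))
E
```

```text
(no output)
```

View pics/top0c.png

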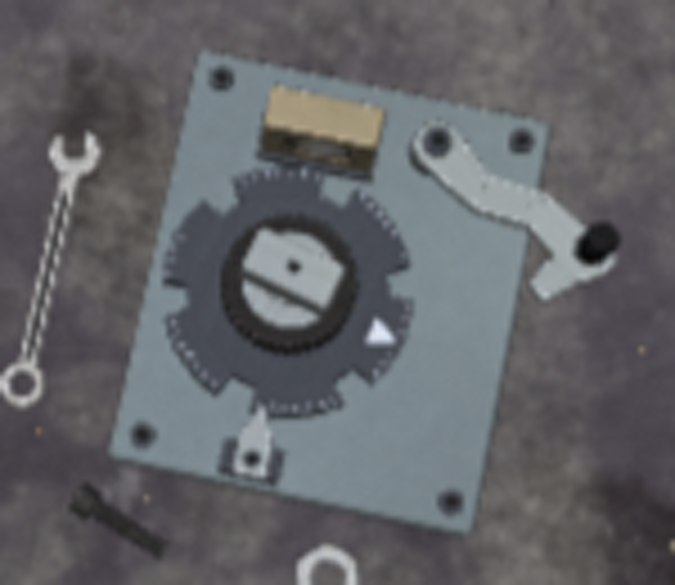

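Request:
send_rows:
  motion: "-1 -3.8 -3.1 0 0; -1 -7.6 -6.2 0 0; -1 -11.4 -9.3 0 0; -1 -15.2 -12.4 0 0; -1 -19 -15.5 0 0"

```text
clock: 1.3
eef_pos: [0.2661, 0.2895, 0.2315]
tool_rot: [0.117, 0.993, 0.0, 0.0]
ft_force: [1.4, 1.1, 0.0]
grip_width: 0.0855
grasp_force: 0.0
```

Request:
send_rows:
  motion: "-1 -3.8 -3.1 0 -0.14; -1 -7.6 -6.2 0 -0.28; -1 -11.4 -9.3 0 -0.42; -1 -15.2 -12.4 0 -0.56; -1 -19 -15.5 0 -0.7"

```text
clock: 1.8
eef_pos: [0.3884, 0.1306, 0.2317]
tool_rot: [-0.182, 0.983, 0.0, 0.0]
ft_force: [1.0, -0.0, -0.5]
grip_width: 0.0851
grasp_force: 0.0
```

The crop shows the mark at (380,333), the head's top centre at (293,267), the pointer tip at (262,408), the pivot at (438,140) and the knob top at (600,240). The pawl is swung out. I'll fit the fixture pose to these points.

```bash
cat > fit.py <<'E'
from h import *
from scipy.optimize import least_squares
def fix(p,l):  # p=x,y,yaw
    c,s=np.cos(p[2]),np.sin(p[2]); return np.array([p[0]+c*l[0]-s*l[1],p[1]+s*l[0]+c*l[1],l[2]])
def report(p,th,ph):
    o=bot.get_obs(); Rm=R.from_quat(o["tool_rot"]).as_matrix()
    h=fix(p,[0,0,.092]); d=h-o["eef_pos"]
    piv=np.array([.088,-.057]); k0=np.array([0,-.083])-piv
    c,s=np.cos(ph),np.sin(ph); k=piv+np.array([[c,-s],[s,c]])@k0
    print("fixture",p[:2].round(4),"yaw",np.degrees(p[2]).round(2),"plate",np.degrees(th).round(1),"pawl rad",round(ph,3))
    print("knob",fix(p,[*k,.066]).round(4),"pivot",fix(p,[*piv,.04]).round(4),"home knob",fix(p,[0,-.083,.066]).round(4))
    yaw=np.degrees(np.arctan2(Rm[1,1],Rm[0,1]))
    want=np.degrees(p[2]+th+np.pi/2)
    e=(yaw-want+90)%180-90
    print("clock",o["clock"],"tcp",o["eef_pos"].round(4),"tool y yaw",yaw.round(2),"twist needed",np.radians(e).round(3),"shift tool cm to head",(Rm.T@d*100).round(2))
def solve(M,obs,x0):
    def pts(x):
        p=x[:3];th,ph=x[3:5]
        piv=np.array([.088,-.057]); k0=np.array([0,-.083])-piv; c,s=np.cos(ph),np.sin(ph); k=piv+np.array([[c,-s],[s,c]])@k0
        return dict(head=fix(p,[0,0,.108]),tip=fix(p,[-.058,0,.045]),pivot=fix(p,[*piv,.046]),knob=fix(p,[*k,.083]),mark=fix(p,[-.052*np.cos(th),-.052*np.sin(th),.043]),
          plate=fix(p,[0,0,.043]))
    r=least_squares(lambda x:np.concatenate([proj(M,pts(x)[n])-u for n,u in obs.items()]),x0,loss="soft_l1")
    P=pts(r.x)
    print({n:(proj(M,P[n])-u).round(1).tolist() for n,u in obs.items()}); return r.x
E
python3 - <<'E'
from fit import *
c=lambda u,v:np.array([280+(u+.5)/4.5-.5,130+(v+.5)/4.5-.5])
M=model("top")
x=solve(M,dict(head=c(293,267),tip=c(262,408),pivot=c(438,140),knob=c(600,240),mark=c(380,333),plate=c(288,292)),[.51,-.02,-.17,1.3,.5])
report(x[:3],x[3],x[4])
for uv in [(203,53),(548,125),(470,532),(112,457)]: print(ray(M,*c(*uv),.02).round(4))
E
```

```text
{'head': [-0.1, 0.1], 'tip': [0.1, -0.6], 'pivot': [-0.5, 0.3], 'knob': [0.1, 0.1], 'mark': [0.8, 0.3], 'plate': [-0.3, -0.3]}
fixture [ 0.5205 -0.0189] yaw -12.04 plate 77.4 pawl rad 0.829
knob [ 0.5381 -0.1652  0.066 ] pivot [ 0.5947 -0.093   0.04  ] home knob [ 0.5032 -0.1     0.066 ]
clock 1.8 tcp [0.3884 0.1306 0.2317] tool y yaw 110.94 twist needed -0.776 shift tool cm to head [ -6.98 -18.68  13.97]
[0.6475 0.0221 0.02  ]
[ 0.6095 -0.1532  0.02  ]
[ 0.4042 -0.1091  0.02  ]
[0.4407 0.0671 0.02  ]
```

Request:
send_rows:
  motion: "-1 -1.4 -3.8 0 -0.15; -1 -2.8 -7.6 0 -0.3; -1 -4.2 -11.4 0 -0.45; -1 -5.6 -15.2 0 -0.6; -1 -7 -18.7 0 -0.75"

```text
clock: 2.3
eef_pos: [0.5202, -0.0201, 0.2314]
tool_rot: [-0.517, 0.856, -0.0, 0.0]
ft_force: [1.2, 0.9, -0.8]
grip_width: 0.085
grasp_force: 0.0
```

Request:
send_rows:
  motion: "-1 0 0 0 0; -1 0 0 0 0; -1 0 0 0 0"

```text
clock: 2.6
eef_pos: [0.5183, -0.0176, 0.2312]
tool_rot: [-0.515, 0.857, 0.0, -0.0]
ft_force: [-0.7, 0.2, -0.0]
grip_width: 0.0854
grasp_force: 0.0
```

```bash
python3 - <<'E'
from fit import *
x=[.5205,-.0189,np.radians(-12.1),np.radians(77.4),.829]
report(np.array(x[:3]),x[3],x[4])
im=vision.camera("wrist"); cv2.imwrite("pics/w0.png",im[:,:,::-1])
E
```

```text
fixture [ 0.5205 -0.0189] yaw -12.1 plate 77.4 pawl rad 0.829
knob [ 0.5379 -0.1652  0.066 ] pivot [ 0.5946 -0.0931  0.04  ] home knob [ 0.5031 -0.1001  0.066 ]
clock 2.6 tcp [ 0.5183 -0.0176  0.2312] tool y yaw 151.93 twist needed -0.059 shift tool cm to head [ 1.000e-02 -2.700e-01  1.392e+01]
```

View pics/w0.png

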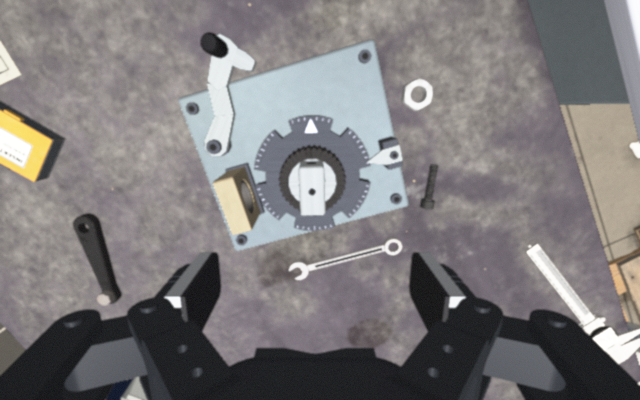

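The wrist picture shows the mark at (311,126), the head dot at (312,191), the pointer tip at (368,161), the pivot at (214,147) and the knob top near (208,42). The head's sides run upright in the image.

```bash
python3 - <<'E'
from fit import *
import cv2
M=model("wrist"); A=np.array
x=solve(M,dict(head=A([312,191]),tip=A([368,161]),pivot=A([214,147]),mark=A([311,126.5]),knob=A([208,42])),[.5205,-.0189,-.21,1.35,.829])
report(x[:3],x[3],x[4])
im=cv2.imread("pics/w0.png")[90:250,190:410]
cv2.imwrite("pics/w0c.png",cv2.resize(im,None,fx=3.6,fy=3.6,interpolation=cv2.INTER_CUBIC))
E
```

```text
{'head': [0.6, 0.6], 'tip': [-1.1, 0.1], 'pivot': [0.2, 0.0], 'mark': [-0.0, -1.2], 'knob': [0.0, -0.0]}
fixture [ 0.5185 -0.0186] yaw -12.03 plate 76.1 pawl rad 0.852
knob [ 0.5377 -0.1662  0.066 ] pivot [ 0.5927 -0.0927  0.04  ] home knob [ 0.5012 -0.0998  0.066 ]
clock 2.65 tcp [ 0.5183 -0.0174  0.2314] tool y yaw 151.98 twist needed -0.037 shift tool cm to head [ 0.1  -0.08 13.94]
```

View pics/w0c.png

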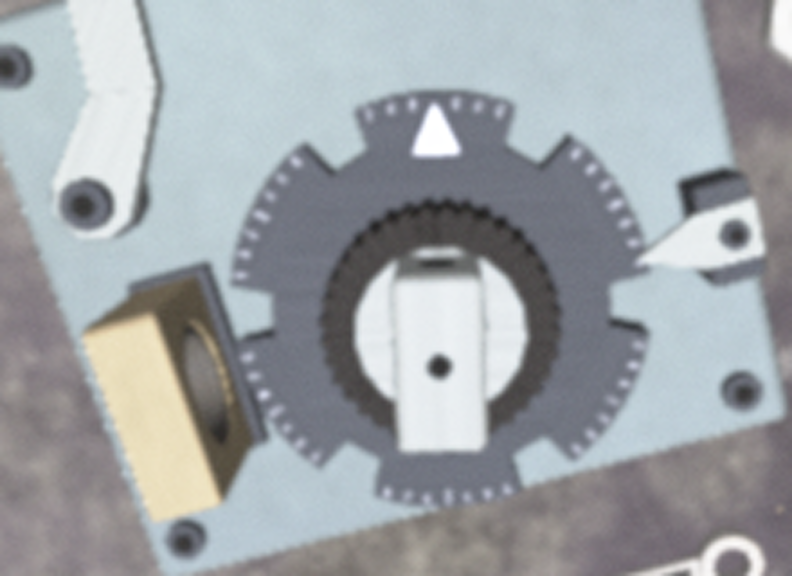

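Request:
send_rows:
  motion: "-0.2 0.05 -0.15 3 -0.035; -0.2 0.05 -0.15 6.5 -0.035; -0.2 0.05 -0.15 10 -0.035; -0.2 0.05 -0.15 13 -0.035; -0.2 0.05 -0.15 15.3 -0.035"

```text
clock: 3.15
eef_pos: [0.5185, -0.0181, 0.0769]
tool_rot: [-0.53, 0.848, 0.001, -0.001]
ft_force: [0.4, 1.3, 0.2]
grip_width: 0.0517
grasp_force: 0.0
```

Request:
send_rows:
  motion: "-0.2 0 0 0 0; 1 0 0 0 0; 1 0 0 0 0; 1 0 0 0 0; 1 0 0 0 0"

```text
clock: 3.65
eef_pos: [0.5206, -0.0186, 0.0805]
tool_rot: [-0.53, 0.848, 0.0, 0.001]
ft_force: [-2.8, 2.8, 6.3]
grip_width: 0.0212
grasp_force: 63.0
```

Request:
send_rows:
  motion: "1 0 0 0 0; 1 0 0 0 0; 1 0 0 0 0"

```text
clock: 3.95
eef_pos: [0.5206, -0.0186, 0.0805]
tool_rot: [-0.53, 0.848, 0.0, 0.001]
ft_force: [-3.3, 3.0, 5.8]
grip_width: 0.021
grasp_force: 63.0
```

Request:
send_rows:
  motion: "1 0 0 -0.2 0.13; 1 0 0 -0.2 0.26; 1 0 0 -0.2 0.39; 1 0 0 -0.2 0.52; 1 0 0 -0.2 0.66"

```text
clock: 4.45
eef_pos: [0.5211, -0.0191, 0.0805]
tool_rot: [-0.224, 0.975, -0.0, 0.001]
ft_force: [2.3, 1.0, -7.0]
grip_width: 0.0206
grasp_force: 61.2
```

Request:
send_rows:
  motion: "1 0 0 0 0.13; 1 0 0 0 0.26; 1 0 0 0 0.39; 1 0 0 0 0.52; 1 0 0 0 0.6"

```text
clock: 4.95
eef_pos: [0.5212, -0.0198, 0.0805]
tool_rot: [0.074, 0.997, -0.0, 0.001]
ft_force: [2.2, -0.7, -7.1]
grip_width: 0.0211
grasp_force: 61.2
```

Request:
send_rows:
  motion: "1 0 0 0 0.03; 1 0 0 0 0.065; 1 0 0 0 0.065; 1 0 0 0 0.065"

```text
clock: 5.35
eef_pos: [0.5211, -0.0198, 0.0805]
tool_rot: [0.104, 0.995, -0.0, 0.001]
ft_force: [5.1, -2.3, -9.5]
grip_width: 0.0209
grasp_force: 61.1
```

```bash
python3 - <<'E'
from fit import *
report(np.array([.5205,-.0189,np.radians(-12.1)]),0,.84)
o=bot.get_obs();print(o["ft_force"],o["ft_torque"],o["joint_pos"])
a=vision.camera("wrist");b=vision.camera("top")
b=cv2.resize(b[130:260,280:430],None,fx=3,fy=3,interpolation=cv2.INTER_CUBIC)
cv2.imwrite("pics/w1.png",a[:,:,::-1]); 
a=cv2.resize(a[40:240,190:430],None,fx=2.9,fy=2.9,interpolation=cv2.INTER_CUBIC)
cv2.imwrite("pics/w1c.png",a[:,:,::-1])
E
```

```text
fixture [ 0.5205 -0.0189] yaw -12.1 plate 0.0 pawl rad 0.84
knob [ 0.5387 -0.1659  0.066 ] pivot [ 0.5946 -0.0931  0.04  ] home knob [ 0.5031 -0.1001  0.066 ]
clock 5.35 tcp [ 0.5211 -0.0198  0.0805] tool y yaw 78.06 twist needed 0.003 shift tool cm to head [ 0.08  0.08 -1.15]
[ 5.13445314 -2.29987561 -9.49376681] [-0.40677558 -0.97954    -0.13685207] [-3.75884439e-02  3.96525507e-01 -1.90988488e-01  9.81320292e-01
 -7.44739347e-04  1.70884855e-01]
```

View pics/w1c.png

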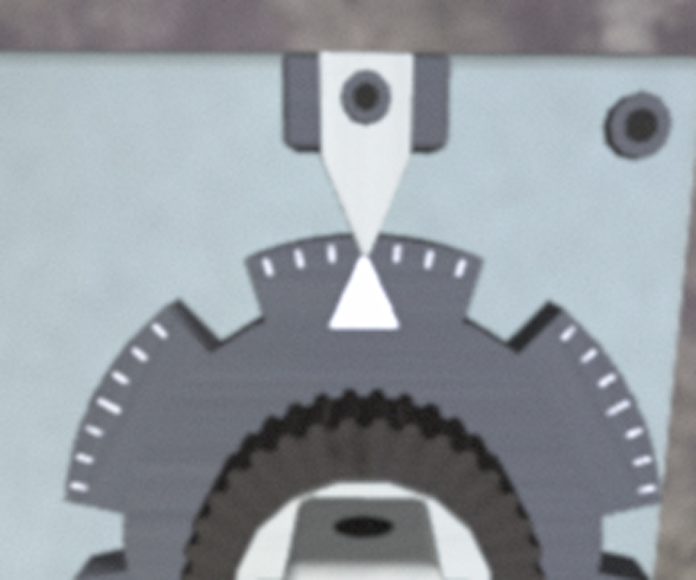

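The wrist crop shows the mark's apex at (365,252) on the pointer tip at (366,255), so they are in line. I'll release the head and rise.

Request:
send_rows:
  motion: "-0.2 0 0 0 0; -0.2 0 0 0 0; -0.2 0 0 0 0; -0.2 0 0 0 0"

```text
clock: 5.85
eef_pos: [0.5202, -0.0193, 0.0809]
tool_rot: [0.104, 0.995, 0.0, 0.0]
ft_force: [0.3, -0.0, -0.5]
grip_width: 0.0516
grasp_force: 0.0
```

Request:
send_rows:
  motion: "-0.2 0 0 -2 0; -0.2 0 0 -4 0; -0.2 0 0 -6 0; -0.2 0 0 -8 0"

```text
clock: 6.25
eef_pos: [0.52, -0.0193, 0.1614]
tool_rot: [0.104, 0.995, 0.0, 0.0]
ft_force: [1.0, -0.2, 0.4]
grip_width: 0.0515
grasp_force: 0.0
```

Request:
send_rows:
  motion: "-0.2 -1 -2.8 0 -0.14; -0.2 -2 -5.6 0 -0.28; -0.2 -3 -8.4 0 -0.42; -0.2 -3.8 -11.2 0 -0.56; -0.2 -4.8 -14 0 -0.7"

```text
clock: 6.75
eef_pos: [0.5379, -0.1673, 0.1607]
tool_rot: [-0.246, 0.969, 0.0, 0.0]
ft_force: [0.3, 0.4, -0.5]
grip_width: 0.0513
grasp_force: 0.0
```

Request:
send_rows:
  motion: "-0.2 0 0 0 -0.14; -0.2 0 0 0 -0.28; -0.2 0 0 0 -0.42; -0.2 0 0 0 -0.42"

```text
clock: 7.15
eef_pos: [0.538, -0.1664, 0.1605]
tool_rot: [-0.44, 0.898, 0.0, 0.0]
ft_force: [0.4, 0.1, -0.7]
grip_width: 0.0514
grasp_force: 0.0
```

```bash
python3 - <<'E'
from fit import *
report(np.array([.5205,-.0189,np.radians(-12.1)]),0,.84)
M=model("wrist")
for k in [.0,.80,.84,.88]:
    p=np.array([.5205,-.0189,np.radians(-12.1)])
a=vision.camera("wrist")
print([(b["rect"],b["conf"]) for b in boxes_of("wrist","pawl_knob")[:2]])
print("knob top expected",proj(M,[.5388,-.1658,.083]).round(1))
cv2.imwrite("pics/w2.png",a[:,:,::-1])
E
```

```text
fixture [ 0.5205 -0.0189] yaw -12.1 plate 0.0 pawl rad 0.84
knob [ 0.5387 -0.1659  0.066 ] pivot [ 0.5946 -0.0931  0.04  ] home knob [ 0.5031 -0.1001  0.066 ]
clock 7.15 tcp [ 0.538  -0.1664  0.1605] tool y yaw 142.18 twist needed 1.122 shift tool cm to head [-10.58  10.42   6.85]
[([324.5, 237.2, 47.4, 125.6], 0.89)]
knob top expected [313.  210.6]
```

View pics/w2.png

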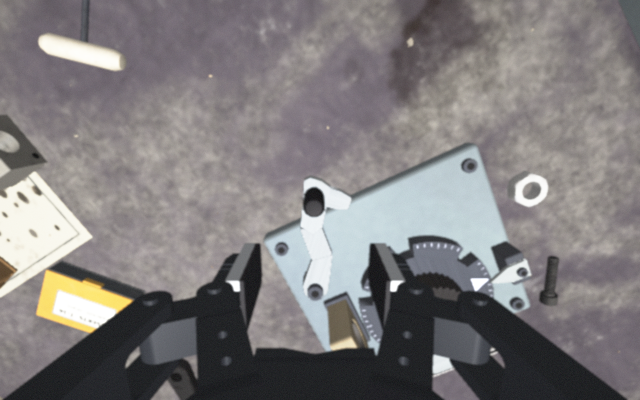

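The knob top is at (314,210), as expected, centred between the fingers. I'll descend and grip it.

Request:
send_rows:
  motion: "-0.2 0 0 3 0; -0.2 0 0 6 0; -0.2 0 0 8.5 0; -0.2 0 0 10.5 0; -0.2 0 0 10.5 0"

```text
clock: 7.75
eef_pos: [0.5355, -0.1653, 0.0523]
tool_rot: [-0.439, 0.898, 0.002, -0.002]
ft_force: [-0.8, 0.2, -0.7]
grip_width: 0.0508
grasp_force: 0.0
```

Request:
send_rows:
  motion: "0.3 0 0 0 0; 1 0 0 0 0; 1 0 0 0 0; 1 0 0 0 0; 1 0 0 0 0"

```text
clock: 8.25
eef_pos: [0.5394, -0.1667, 0.0571]
tool_rot: [-0.44, 0.898, -0.001, 0.001]
ft_force: [-0.3, 0.7, 6.2]
grip_width: 0.0146
grasp_force: 59.0
```

```bash
python3 - <<'E'
from fit import *
o=bot.get_obs(); print(o["eef_pos"],o["grip_width"],o["ft_force"])
p=np.array([.5205,-.0189,np.radians(-12.1)])
piv=np.array([.088,-.057]); k0=np.array([0,-.083])-piv
Rm=R.from_quat(o["tool_rot"]).as_matrix(); g=o["eef_pos"]
w=(g-fix(p,[*piv,0]))[:2]; print("r",np.hypot(*w))
ph=(np.arctan2(w[1],w[0])-p[2]-np.arctan2(k0[1],k0[0])+np.pi)%(2*np.pi)-np.pi; print("phi",ph)
for q in np.append(np.arange(ph-.08,0,-.08),[0,-.02]):
    c,s=np.cos(q),np.sin(q); t=fix(p,[*(piv+np.array([[c,-s],[s,c]])@k0),g[2]])
    print(round(q,2),(Rm.T@(t-g)*100).round(2)[:2],"twist",round(ph-q,2))
E
```

```text
[ 0.53938696 -0.16669807  0.05712022] 0.014588110978951432 [-0.2817935   0.6938164   6.17226283]
r 0.09202021640502936
phi 0.8512315333412492
0.77 [-0.04  0.73] twist 0.08
0.69 [-0.12  1.46] twist 0.16
0.61 [-0.25  2.19] twist 0.24
0.53 [-0.44  2.89] twist 0.32
0.45 [-0.69  3.59] twist 0.4
0.37 [-0.99  4.25] twist 0.48
0.29 [-1.35  4.9 ] twist 0.56
0.21 [-1.75  5.51] twist 0.64
0.13 [-2.2   6.09] twist 0.72
0.05 [-2.7   6.63] twist 0.8
0.0 [-3.04  6.95] twist 0.85
-0.02 [-3.18  7.07] twist 0.87
```

Request:
send_rows:
  motion: "1 -0.04 0.73 0 0.08; 1 -0.12 1.46 0 0.16; 1 -0.25 2.19 0 0.24; 1 -0.44 2.89 0 0.32; 1 -0.69 3.59 0 0.4"

```text
clock: 8.75
eef_pos: [0.5153, -0.1395, 0.0571]
tool_rot: [-0.251, 0.968, -0.001, 0.002]
ft_force: [0.2, -0.6, 5.6]
grip_width: 0.0151
grasp_force: 58.9
```

Request:
send_rows:
  motion: "1 -0.04 0.73 0 0.08; 1 -0.1 1.3 0 0.14; 1 -0.19 1.85 0 0.2; 1 -0.25 2.19 0 0.24; 1 -0.35 2.55 0 0.28"

```text
clock: 9.25
eef_pos: [0.5057, -0.1157, 0.0571]
tool_rot: [-0.114, 0.993, -0.001, 0.001]
ft_force: [-0.9, -2.4, 7.4]
grip_width: 0.0145
grasp_force: 59.0
```

```bash
cat > kn.py <<'E'
from fit import *
o=bot.get_obs(); print(o["clock"],o["eef_pos"],o["grip_width"],o["ft_force"],o["ft_torque"])
p=np.array([.5205,-.0189,np.radians(-12.1)])
piv=np.array([.088,-.057]); k0=np.array([0,-.083])-piv
Rm=R.from_quat(o["tool_rot"]).as_matrix(); g=o["eef_pos"]
w=(g-fix(p,[*piv,0]))[:2]; print("r",np.hypot(*w))
ph=(np.arctan2(w[1],w[0])-p[2]-np.arctan2(k0[1],k0[0])+np.pi)%(2*np.pi)-np.pi; print("phi",ph)
for q in [.1,.05,0,-.02,-.04]:
    c,s=np.cos(q),np.sin(q); t=fix(p,[*(piv+np.array([[c,-s],[s,c]])@k0),g[2]])
    print(round(q,2),(Rm.T@(t-g)*100).round(2)[:2],"twist",round(ph-q,2))
E
python3 kn.py
```

```text
9.25 [ 0.50570747 -0.11570402  0.05710778] 0.014509082425613088 [-0.93060896 -2.4160783   7.36700318] [-0.29144186  0.28773505 -0.05983677]
r 0.0917231307141653
phi 0.17313022262198663
0.1 [-0.01  0.67] twist 0.07
0.05 [-0.04  1.13] twist 0.12
0 [-0.1   1.58] twist 0.17
-0.02 [-0.13  1.76] twist 0.19
-0.04 [-0.16  1.94] twist 0.21
```

Request:
send_rows:
  motion: "1 0 0.5 0 0.05; 1 -0.02 0.9 0 0.1; 1 -0.05 1.25 0 0.13; 1 -0.1 1.58 0 0.17; 1 -0.13 1.76 0 0.18"

```text
clock: 9.75
eef_pos: [0.5033, -0.1004, 0.0571]
tool_rot: [-0.024, 1.0, -0.004, 0.002]
ft_force: [-0.5, -11.3, 4.1]
grip_width: 0.0153
grasp_force: 59.1
```

Request:
send_rows:
  motion: "1 0 0 0 0; 1 0 0 0 0"

```text
clock: 9.95
eef_pos: [0.5033, -0.1005, 0.0571]
tool_rot: [-0.025, 1.0, -0.003, 0.002]
ft_force: [-0.1, -7.8, 5.3]
grip_width: 0.0151
grasp_force: 59.1
```

```bash
python3 kn.py
```

```text
9.95 [ 0.50331558 -0.10048399  0.0571264 ] 0.015084070354222209 [-0.09846924 -7.8164006   5.27595321] [-1.41291925  0.12018889  0.07435698]
r 0.09158086169889822
phi 0.0048373550805762555
0.1 [-0.05 -0.87] twist -0.1
0.05 [-0.   -0.41] twist -0.05
0 [0.02 0.04] twist 0.0
-0.02 [0.02 0.23] twist 0.02
-0.04 [0.02 0.41] twist 0.04
```

Request:
send_rows:
  motion: "1 0 0.2 0 0; 1 0 0.4 0 0; 1 0 0.4 0 0; 1 0 0.4 0 0"

```text
clock: 10.35
eef_pos: [0.5033, -0.1002, 0.0572]
tool_rot: [-0.023, 1.0, -0.007, 0.002]
ft_force: [-0.4, -18.7, 3.6]
grip_width: 0.0148
grasp_force: 59.4
```

Request:
send_rows:
  motion: "0.3 0 -0.2 0 0; 0.1 0 -0.3 0 0; 0.1 0 -0.3 0 0; 0.1 0 -0.3 0 0"

```text
clock: 10.75
eef_pos: [0.5015, -0.096, 0.0552]
tool_rot: [-0.026, 1.0, 0.0, -0.0]
ft_force: [0.5, 0.1, -0.0]
grip_width: 0.0384
grasp_force: 0.0
```

Request:
send_rows:
  motion: "0.1 0 0 -2 0; 0.1 0 0 -4 0; 0.1 0 0 -7 0; 0.1 0 0 -11 0; 0.1 0 0 -15 0"

```text
clock: 11.25
eef_pos: [0.501, -0.0958, 0.2062]
tool_rot: [-0.026, 1.0, 0.0, -0.001]
ft_force: [1.2, -0.3, -0.5]
grip_width: 0.0384
grasp_force: 0.0
```

Request:
send_rows:
  motion: "0.1 2 -1 0 0; 0.1 4 -2 0 0; 0.1 6 -3 0 0; 0.1 6 -3 0 0"

```text
clock: 11.65
eef_pos: [0.4412, -0.1297, 0.2054]
tool_rot: [-0.025, 1.0, 0.0, -0.001]
ft_force: [-0.0, -0.5, 0.3]
grip_width: 0.0388
grasp_force: 0.0
```

```bash
python3 - <<'E'
from fit import *
M=model("wrist"); p=np.array([.5205,-.0189,np.radians(-12.1)])
print(bot.get_obs()["eef_pos"])
a=vision.camera("wrist")
for n,l in dict(knob0=[0,-.083,.083],tip=[-.058,0,.045],mark=[-.052,0,.043],pivot=[.088,-.057,.046]).items(): print(n,proj(M,fix(p,l)).round(1))
cv2.imwrite("pics/w3.png",a[:,:,::-1])
E
```

```text
[ 0.44119838 -0.12970978  0.20540285]
knob0 [343.4 261.2]
tip [436.8 211.9]
mark [433.9 216.8]
pivot [340.7 321.3]
```

View pics/w3.png

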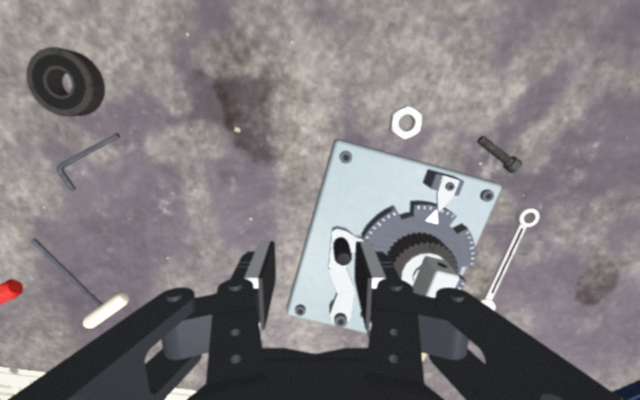

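The knob is where the home position predicts, at (343,262), and the mark stands at the pointer at (433,216). A finger hides the nose, so I'll move aside for a clear check.

Request:
send_rows:
  motion: "0.1 -2 2 0 0; 0.1 -4 5 0 0; 0.1 -6 8 0 0; 0.1 -8 10.5 0 0; 0.1 -8 10.5 0 0"

```text
clock: 12.2
eef_pos: [0.5205, -0.0167, 0.2048]
tool_rot: [-0.028, 1.0, 0.001, 0.001]
ft_force: [-0.4, -0.7, 0.4]
grip_width: 0.0385
grasp_force: 0.0
```

```bash
python3 - <<'E'
from fit import *
M=model("wrist"); print(bot.get_obs()["eef_pos"])
a=vision.camera("wrist"); p=np.array([.5205,-.0189,np.radians(-12.1)])
for n,l in dict(knob0=[0,-.083,.083],tip=[-.058,0,.045],mark=[-.052,0,.043],pivot=[.088,-.057,.046]).items(): print(n,proj(M,fix(p,l)).round(1))
u,v=proj(M,fix(p,[0,-.03,.05])).astype(int); x0=max(u-140,0); y0=max(v-110,0)
print(x0,y0); cv2.imwrite("pics/w4.png",cv2.resize(a[y0:y0+200,x0:x0+260,::-1],None,fx=3,fy=3,interpolation=cv2.INTER_CUBIC))
E
```

```text
[ 0.52054391 -0.01668945  0.20482299]
knob0 [215.5 168.1]
tip [328.5 123.9]
mark [326.6 130.2]
pivot [235.6 249.8]
141 66
```

View pics/w4.png

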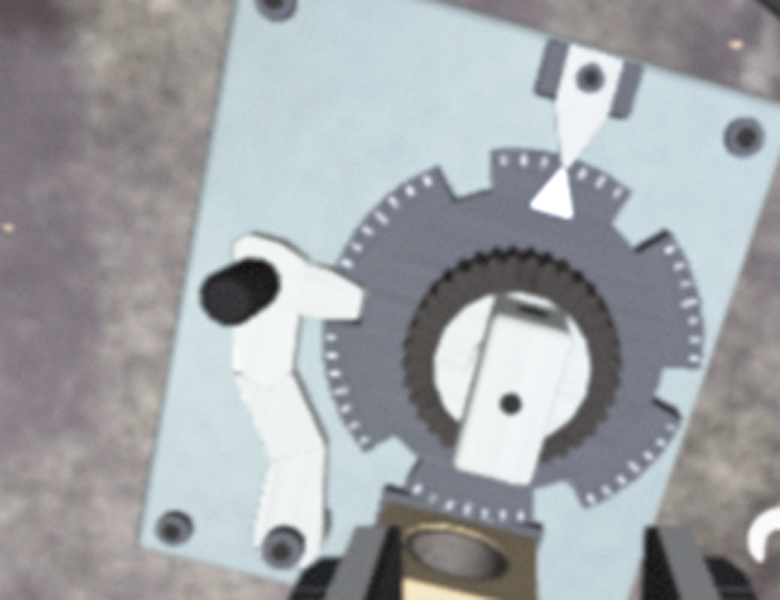

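The crop shows the pawl's nose seated fully in the notch at about (340,295), and the mark's apex on the pointer tip at (567,167). The gripper is clear of everything.

```bash
python3 -c "
from workcell import workorder
print(workorder.job_done())"
```

```text
the job is handed in; nothing more can be done
None
```

I turned the index plate until the mark stood at the pointer, swung the pawl fully home into its notch and let go, then handed the job in at about 12 s. The gripper was clear and I never touched the spanner, screw or nut; no verdict came back.

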